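# Press home the caps of a batch of amber bottles

## Task

Stand every amber bottle from the bench on its own bay of the carriage, slide the carriage fully home under the press, push the pedal right down to its stop so that all the caps snap home (no red showing), and let the pedal rise. Then draw the carriage fully out again and stand all the bottles upright in the white tray. Work the pedal only while the carriage is fully home, let the press and not the hand push the caps down, and leave the other things on the bench alone.

Things in the scene. Friction and masses are not known exactly. Their poses are not given: they have to be found in the camera images.
- bottle1_center (a point): Centre (46 mm above its underside) of an amber glass bottle with a white snap cap: round body 42 mm across up to 62 mm height, then a shoulder and the 26 mm cap. Overall 96 mm high with the cap raised, 91 mm with it home. About 0.15 kg. Own z axis up along the bottle. Two or three of the three bottles are present; None if absent.
- bottle2_center (a point): Centre (46 mm above its underside) of an amber glass bottle with a white snap cap: round body 42 mm across up to 62 mm height, then a shoulder and the 26 mm cap. Overall 96 mm high with the cap raised, 91 mm with it home. About 0.15 kg. Own z axis up along the bottle. Two or three of the three bottles are present; None if absent.
- bottle3_center (a point): Centre (46 mm above its underside) of an amber glass bottle with a white snap cap: round body 42 mm across up to 62 mm height, then a shoulder and the 26 mm cap. Overall 96 mm high with the cap raised, 91 mm with it home. About 0.15 kg. Own z axis up along the bottle. Two or three of the three bottles are present; None if absent.
- cap1 (a joint): Snap cap of bottle1: 0 = raised (a 5 mm red band shows beneath it), 0.005 m = pressed fully home (no red). Stiff: takes about 4 N to move and stays where it is put. None if the bottle is absent.
- cap2 (a joint): Snap cap of bottle2: 0 = raised (a 5 mm red band shows beneath it), 0.005 m = pressed fully home (no red). Stiff: takes about 4 N to move and stays where it is put. None if the bottle is absent.
- cap3 (a joint): Snap cap of bottle3: 0 = raised (a 5 mm red band shows beneath it), 0.005 m = pressed fully home (no red). Stiff: takes about 4 N to move and stays where it is put. None if the bottle is absent.
- carriage_mid (a point): Centre of the upper face of the carriage floor, 20 mm above the bench. The carriage is an aluminium tray with three bays in a row along its own y axis, bay centres at y = -66, 0 and +66 mm; each bay measures 70 mm (x) by 62 mm (y) inside, with rims 10 mm high round it. It moves with the carriage. Its x axis points the way the carriage slides in, its z axis up.
- carriage (a joint): Slide of the carriage: 0 = fully out in front of the press (bays open to the sky), 0.14 m = fully home under the press. Moves with about 3 N, stays where left. From its fully home place the bays lie centred under the platen.
- carriage_handle (a point): Grip point on the orange upright post of the carriage, 20 mm across; the post rises from 20 mm to 86 mm above the bench, and this point is 64 mm above the bench. It stands 105 mm from the bays' middle on the -x side of the carriage. Moves with it.
- press_beam (a point): Centre of the top of the white crosshead of the press, 211 mm above the bench; same axes as the carriage. The crosshead is 60 mm deep (x) by 340 mm wide (y), from 169 mm to 211 mm height, on two black columns 50 mm by 40 mm centred at y = -145 and +145 mm. Under it hangs the steel platen, 70 mm deep by 205 mm wide, underside 140 mm above the bench when up. The white base plate, 10 mm high and 330 mm wide, reaches 190 mm in front (-x) of the crosshead's middle.
- pedal_pad (a point): Centre of the upper face of the orange ribbed pad (70 by 56 mm) at the free end of the pedal, about 74 mm above the bench when up and about 35 mm when down. Moves with the pedal. Its x axis points horizontally from the pad to the hinge when the joint is 0 (117 mm along the plate from the pad); the plate itself slopes up from hinge to pad by 0.36 rad at joint 0. The grey base is 180 by 84 mm.
- pedal (a joint): Hinge of the pedal: 0 = up, 0.34 rad = down on its stop. A spring pushes it back up. At the pad it takes about 3 N to start and 7 N at the stop, up to 9 N more while three caps are being pressed. It drives the platen down by 29 mm in all, just enough to press caps home on bottles standing on the carriage.
- tray: White plastic tray, origin at the centre of its underside on the bench: outside 240 mm (x) by 180 mm (y), 20 mm high, walls and floor 5 mm thick. It does not move.
- jar_white: Bystander: white plastic jar, 48 mm across, 70 mm high; origin under its centre.
- beaker: Bystander: glass beaker, 66 mm across, 85 mm high; origin under its centre.
- funnel: Bystander: white funnel upside down, 72 mm across, 70 mm high; origin under its centre.
- label_roll: Bystander: roll of white labels, 72 mm across, 45 mm high; origin under its centre.
- spatula: Bystander: spatula lying flat, 170 mm long.
- cap_box: Bystander: cardboard box 70 by 50 mm, 45 mm high; origin under its centre.
- weight: Bystander: brass weight, 36 mm across, 35 mm high; origin under its centre.

How it is judged:
On the way, in this order (a step that is already met when the one before it is completed fails the run):
1. every bottle stands upright on the carriage, its cap still raised (x of bottle1_center in the frame of carriage_mid between -0.03 and 0.03 m and y of bottle1_center in the frame of carriage_mid between -0.1 and 0.1 m and z of bottle1_center in the frame of carriage_mid between 0.038 and 0.054 m and angle between each of bottle1_center, bottle2_center, bottle3_center's own z axis and vertical below 0.15 rad and x of bottle2_center in the frame of carriage_mid between -0.03 and 0.03 m and y of bottle2_center in the frame of carriage_mid between -0.1 and 0.1 m and z of bottle2_center in the frame of carriage_mid between 0.038 and 0.054 m and x of bottle3_center in the frame of carriage_mid between -0.03 and 0.03 m and y of bottle3_center in the frame of carriage_mid between -0.1 and 0.1 m and z of bottle3_center in the frame of carriage_mid between 0.038 and 0.054 m and value of joint each of cap1, cap2, cap3 below 0.002 m), for 0.2 s.
2. the carriage is fully home under the press with every bottle standing on it, caps still raised (all of step 1 and value of joint carriage above 0.132 m), for 0.2 s.
3. the pedal is down on its stop with the carriage home, and every cap is pressed home (x of bottle1_center in the frame of carriage_mid between -0.03 and 0.03 m and y of bottle1_center in the frame of carriage_mid between -0.1 and 0.1 m and z of bottle1_center in the frame of carriage_mid between 0.038 and 0.054 m and angle between each of bottle1_center, bottle2_center, bottle3_center's own z axis and vertical below 0.15 rad and x of bottle2_center in the frame of carriage_mid between -0.03 and 0.03 m and y of bottle2_center in the frame of carriage_mid between -0.1 and 0.1 m and z of bottle2_center in the frame of carriage_mid between 0.038 and 0.054 m and x of bottle3_center in the frame of carriage_mid between -0.03 and 0.03 m and y of bottle3_center in the frame of carriage_mid between -0.1 and 0.1 m and z of bottle3_center in the frame of carriage_mid between 0.038 and 0.054 m and value of joint each of cap1, cap2, cap3 above 0.003 m and value of joint carriage above 0.13 m and value of joint pedal above 0.315 rad), for 0.2 s.
4. the pedal is up again and the carriage is drawn fully out with every bottle standing on it (x of bottle1_center in the frame of carriage_mid between -0.03 and 0.03 m and y of bottle1_center in the frame of carriage_mid between -0.1 and 0.1 m and z of bottle1_center in the frame of carriage_mid between 0.038 and 0.054 m and angle between each of bottle1_center, bottle2_center, bottle3_center's own z axis and vertical below 0.15 rad and x of bottle2_center in the frame of carriage_mid between -0.03 and 0.03 m and y of bottle2_center in the frame of carriage_mid between -0.1 and 0.1 m and z of bottle2_center in the frame of carriage_mid between 0.038 and 0.054 m and x of bottle3_center in the frame of carriage_mid between -0.03 and 0.03 m and y of bottle3_center in the frame of carriage_mid between -0.1 and 0.1 m and z of bottle3_center in the frame of carriage_mid between 0.038 and 0.054 m and value of joint carriage below 0.01 m and value of joint pedal below 0.05 rad), for 0.2 s.
At the end, for the whole second after the job is handed in: Every bottle present stands upright (within 0.15 rad) on the floor of the white tray, at rest, its cap pressed at least 3 of 5 mm home; the carriage is fully out (within 12 mm) and the pedal is up (below 0.05 rad) (x of bottle1_center in the frame of tray between -0.105 and 0.105 m and y of bottle1_center in the frame of tray between -0.075 and 0.075 m and z of bottle1_center in the frame of tray between 0.043 and 0.059 m and angle between each of bottle1_center, bottle2_center, bottle3_center's own z axis and vertical below 0.15 rad and x of bottle2_center in the frame of tray between -0.105 and 0.105 m and y of bottle2_center in the frame of tray between -0.075 and 0.075 m and z of bottle2_center in the frame of tray between 0.043 and 0.059 m and x of bottle3_center in the frame of tray between -0.105 and 0.105 m and y of bottle3_center in the frame of tray between -0.075 and 0.075 m and z of bottle3_center in the frame of tray between 0.043 and 0.059 m and value of joint each of cap1, cap2, cap3 above 0.003 m and value of joint carriage below 0.012 m and value of joint pedal below 0.05 rad and linear speed of each of bottle1, bottle2, bottle3 below 0.02 m/s); the robot touches nothing.
It fails at once if the pedal is worked (beyond 0.15 rad) while the carriage is not fully home (short of 0.125 m) (value of joint pedal above 0.15 rad and value of joint carriage below 0.125 m).
It fails at once if a bystander is moved by more than 40 mm (distance of any of jar_white, beaker, funnel, label_roll, spatula, cap_box, weight from where it was at the start of the episode above 0.04 m).
Of bottle1, bottle2, bottle3 only 2 to 3 are there at a start; the rules pass over those that are not, and their reading is None.
At some moment in a run one of bottle1, bottle2, bottle3 may be knocked a few centimetres aside while the robot is not near it.
It also fails if it takes over 210 s, if anything falls off the work surface, if the arm or the gripper's body presses on something with over 40 N, if the wrist force passes 120 N, or if a joint passes its speed limit or range.

## Robot

A 7-joint arm with a two-finger parallel gripper is mounted at the origin on the work surface. World frame = base frame: x ahead of the robot, y to its left, z up, the work surface at z = 0. Lengths are in m, angles in rad, forces in N, time in s.
With the tool pointing down it reaches from about 0.4 to 0.875 m from the base axis. Payload 19.3 kg.
Tool frame: the origin (TCP) lies midway between the tips of the shut fingers; the grasp point (between the pads) lies 19 mm behind it; z points along the fingers, y is the line along which they close (so a half turn about z gives the same grasp; the last joint's range is limited). The gripper opens to 85 mm and grips with 20 to 120 N. Pads are 22 mm wide; open, the fingers measure 114 mm over their backs; the gripper's body (76 mm by 85 mm) begins 54 mm behind the grasp point. The pads swing forward as they close: fully open they stand 13 mm farther back than shut.
Start: joints at [1.141, 0.521, -0.036, 1.599, 0.021, 1.021, -0.113], TCP at [0.22, -0.585, 0.231] pointing down, gripper open.
Joint ranges: [-2.91, 2.91], [-0.3, 2.13], [-1.5, 1.42], [0.17, 2.43], [-1.26, 4.41], [0.16, 1.93], [-2.52, 2.52]. Speed limits (rad/s): [1.89, 1.89, 2.39, 2.39, 3.01, 3.01, 3.01].

## Interface

Orientations are given as [roll, pitch, yaw] about the fixed x, y, z axes, in that order (R = Rz(yaw) Ry(pitch) Rx(roll)).
In Python, from workcell import bot gives the robot as it stands.
- The arm moves only by the tool move_arm, never from a script. Its argument "moves" is a list that holds one entry, the list of rows, each a list of 7 numbers: the opening, from 0 (shut) to 1 (fully open), then the shift along the tool's x, y, z in units of 1000 mm (1.0 is 1000 mm), then the turn, a rotation vector about the tool's x, y, z in units of 2 pi rad (1.0 is 2 pi rad). A call has 1 to 5 rows; each row is the pose to reach, as a shift and turn from the pose commanded when the call began, along the tool's axes at that moment, turning the shorter way round; what a row does not reach only later rows make up. A row lasts 1/10 s, in which the tool goes at most 50 mm and 8.59 degrees, less where a joint would pass 70% of its speed; a pose out of reach is approached as far as the arm can. A call with a number of a shift or a turn outside -1 to 1 is refused whole. A call with a gripper value outside its range is refused whole. The fingers move at their own pace and stop on an object; "force" is the grip in N (left out, the last holds). Time passes only in rows, so rows that repeat a pose let the fingers close. It gives the time, the measured TCP pose, the force, the opening and the grip force at its end, in the units of the state.
- bot.observe(): the state, without advancing time (a new reading comes with each control period).
- bot.grab_frame(name): name is "scene" or "top" or "wrist"; returns the picture (400x640x3 uint8, red, green, blue); there is no depth.
- bot.camera_params(name): a dict with "vertical_fov" (degrees; the focal length in pixels is half the picture's height over the tangent of half this angle, whatever the lens; pixels are square), "cx", "cy" (the principal point, pixels), "R" (3x3) and "t" (3): a world point X has camera coordinates R X + t. Camera axes: x right, y down, z forward; pixel columns grow to the right and rows downward; lengths in m; the calibration is good to about 2 mm. A picture is of the moment at which its call begins: read the wrist's pose just before it. camera_params takes no time and is no camera call; for the wrist camera it gives the pose at the moment of the call.
- bot.job_done(): hands the job in; it is judged then, once.
The state is a dict: "clock": time; "qpos": joint angles; "qd": joint speeds; "joint_efforts": joint torques, N m; "position": TCP position; "tool_rot": TCP orientation; "force": force on the tool from outside, world axes, zero at the start; "moment": the same for the moment, N m; "grip_width": finger opening in m; "finger_force": force on a finger pad.
Only numpy, scipy, OpenCV 4.12 (cv2) and the standard library are available. Lean on these libraries where they do the work, as an engineer would, in place of code of your own. Each camera call takes 0.05 s, during which the arm holds its last target. There are 200 camera calls.

## Working session

There is one attempt and no reset: what is moved stays moved. The work goes in short steps, Python scripts to look and compute and a tool call to move; the robot and the scene stay as the last step left them, time stands still between calls to the robot, and variables do not carry over. Pictures are saved under pics/ and viewed, at most 14 in all, crops included, and the job is handed in when it is done.

Besides the shell and the picture viewer there is one more tool, called after ">>>" as name(argument=value, ...) on one line, values as JSON. move_arm: Moves the arm, as the interface text tells. Shifts and turns lie within -1 to 1; 1 stands for 1000 mm of shift or 2 pi rad of turn. Its arguments: {"type":"object","properties":{"moves":{"type":"array"},"force":{"type":"number"}},"required":["moves"]}

```bash
ls; mkdir -p pics
python3 - <<'E'
from workcell import bot
import cv2,numpy as np
np.set_printoptions(precision=4,suppress=True)
for n in ["top","scene"]:
    f=bot.grab_frame(n); cv2.imwrite(f"pics/{n}0.png",f[:,:,::-1]); p=bot.camera_params(n); print(n,p)
s=bot.observe()
for k in s: print(k,s[k])
E
```

```text
pics
top {'vertical_fov': 52.926960745637324, 'cx': 328.2202462017819, 'cy': 193.98930997828427, 'R': array([[-0.017 , -0.9998, -0.0138],
       [-0.9871,  0.019 , -0.1593],
       [ 0.1595,  0.011 , -0.9871]]), 't': array([-0.0369,  0.5226,  1.4382])}
scene {'vertical_fov': 51.64103281165178, 'cx': 320.65816485370357, 'cy': 197.31612968004023, 'R': array([[ 0.3612,  0.9325, -0.0007],
       [ 0.6469, -0.2511, -0.7201],
       [-0.6716,  0.2597, -0.6939]]), 't': array([-0.1198, -0.2489,  1.5439])}
clock 0.1
qpos [ 1.1408  0.522  -0.0363  1.5999  0.0212  1.0211 -0.1128]
qd [-0.0015 -0.0012  0.0007 -0.0007 -0.0014 -0.0001 -0.0017]
joint_efforts [  0.0061 -92.8489   1.9852 -37.0536   0.0183   0.0052  -0.    ]
position [ 0.22   -0.5847  0.2308]
tool_rot [-3.1406  0.      0.3598]
force [0.2888 0.4103 0.2835]
moment [ 0.0043 -0.0177  0.039 ]
finger_force 0.0
grip_width 0.08537323825242667
```

View pics/top0.png

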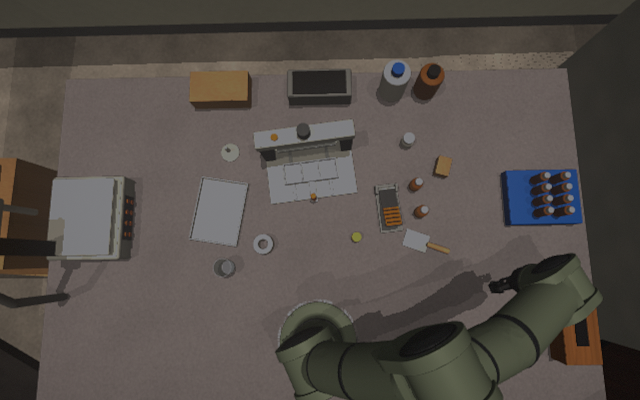

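View pics/scene0.png

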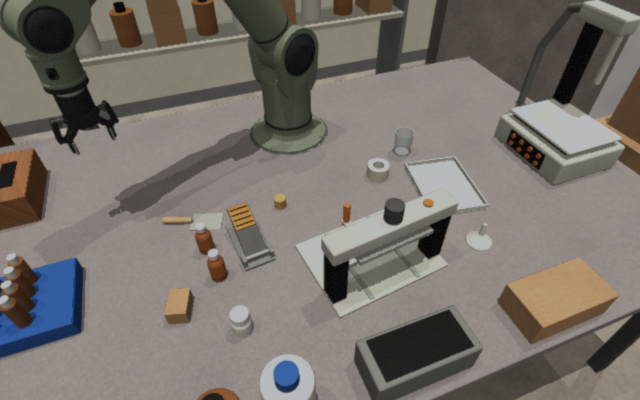

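The top view shows two amber bottles at about (417,184) and (422,211). The press is at (305,140), the carriage at (312,172) with its post at (313,197), the pedal at (389,208) and the tray at (219,211). I'll enlarge it to measure.

Run:
```python
import cv2,numpy as np
a=cv2.imread("pics/top0.png")
def crop(x0,y0,x1,y1,s,n):
    c=cv2.resize(a[y0:y1,x0:x1],None,fx=s,fy=s,interpolation=cv2.INTER_CUBIC); c=cv2.convertScaleAbs(c,alpha=1.5)
    for x in range(x0,x1,10): cv2.putText(c,str(x),((x-x0)*s,8),0,.3,(0,255,0)); cv2.line(c,((x-x0)*s,10),((x-x0)*s,14),(0,255,0))
    for y in range(y0,y1,10): cv2.putText(c,str(y),(0,(y-y0)*s+4),0,.3,(0,255,0)); cv2.line(c,(20,(y-y0)*s),(24,(y-y0)*s),(0,255,0))
    cv2.imwrite(n,c)
crop(245,110,445,250,4,"pics/c1.png")
crop(180,165,260,255,6,"pics/c2.png")
```

```text
(no output)
```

View pics/c1.png

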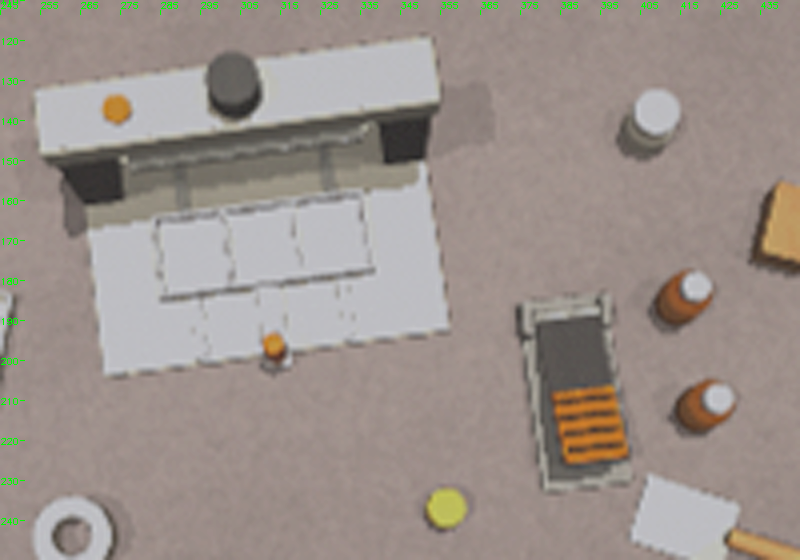

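View pics/c2.png

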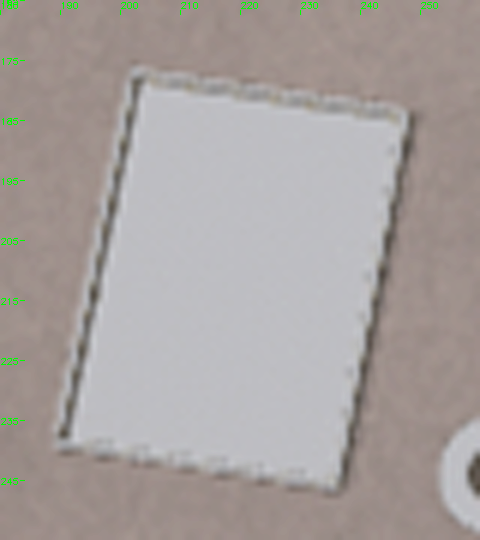

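The crops show the beam corners, carriage bays, handle post at about (313.7,195.5), pad centre at about (392.7,216), caps at about (419.2,181) and (424.5,209.2), and the four tray corners. Next I'll back-project these.

```bash
cat > h.py <<'E'
import numpy as np, cv2
from scipy.spatial.transform import Rotation as Ro
from workcell import bot
np.set_printoptions(precision=4,suppress=True)
def back(n,uv,z,P=None):
    P=P or bot.camera_params(n); f=200/np.tan(np.radians(P["vertical_fov"]/2))
    d=P["R"].T@np.array([(uv[0]-P["cx"])/f,(uv[1]-P["cy"])/f,1]); o=-P["R"].T@P["t"]
    return o+d*(z-o[2])/d[2]
def proj(n,X):
    P=bot.camera_params(n); f=200/np.tan(np.radians(P["vertical_fov"]/2)); c=P["R"]@np.array(X)+P["t"]
    return np.array([P["cx"]+f*c[0]/c[2],P["cy"]+f*c[1]/c[2]])
def tool():
    s=bot.observe(); return np.array(s["position"]),Ro.from_euler("xyz",s["tool_rot"])
E
python3 - <<'E'
from h import *
c=lambda x,y:(245+x/4,110+y/4)
T=lambda x,y:(180+x/6,165+y/6)
def pr(n,pts,z):
    q=np.array([back("top",p,z) for p in pts]); print(n,q[:,:2].tolist() if 0 else q[:,:2].round(4).tolist(),"mean",q.mean(0)); return q
b=pr("beam",[c(35,90),c(432,37),c(440,103),c(45,152)],.211)
d=b[1]-b[0]+b[2]-b[3]; print("beam yaw (y axis dir)",np.degrees(np.arctan2(-d[1],-d[0]))-90, np.linalg.norm(d)/2)
g=pr("base",[c(88,228),c(448,328),c(105,376)],.010)
d=g[1]-g[2];print("base yaw",np.degrees(np.arctan2(-d[1],-d[0]))-90,np.linalg.norm(d))
pr("bays",[c(158,218),c(362,194),c(374,270),c(162,298)],.030)
pr("handle",[c(275,343)],.086)
pr("pad",[c(553,392),c(613,386),c(627,456),c(570,462)],.074)
p=pr("pbase",[c(520,302),c(608,292),c(632,482),c(545,488)],.02)
d=p[0]-p[3]+p[1]-p[2];print("pedal yaw",np.degrees(np.arctan2(d[1],d[0])),np.linalg.norm(d)/2)
pr("b1",[c(697,286)],.096); pr("b2",[c(718,397)],.096)
t=pr("tray",[T(135,70),T(412,112),T(342,490),T(60,447)],.02)
for i in range(4): print(np.linalg.norm(t[i]-t[i-1]))
d=t[0]-t[3]+t[1]-t[2];print("tray yaw",np.degrees(np.arctan2(d[1],d[0])))
pr("weight",[c(447,508)],.035);pr("jar",[c(657,112)],.07);pr("roll",[c(73,535)],.045);pr("spat",[c(685,515)],.005)
pr("box",[c(790,225)],.045)
# scene-view check of bottle caps
for X in [(0,0,0)]:
    pass
p,R=tool(); print(p,R.as_matrix())
for q in [back("top",c(697,286),.096),back("top",c(718,397),.096),back("top",c(275,343),.086)]: print(proj("scene",q))
E
```

```text
beam [[0.7078, 0.1975], [0.7468, -0.1357], [0.6893, -0.1408], [0.654, 0.1885]] mean [0.6995 0.0274 0.211 ]
beam yaw (y axis dir) 6.397254838258519 0.33326954897451955
base [[0.6357, 0.1856], [0.5325, -0.1544], [0.493, 0.1686]] mean [0.5537 0.0666 0.01  ]
base yaw 6.966539159366704 0.325364552103686
bays [[0.6393, 0.1164], [0.6586, -0.0759], [0.5854, -0.0857], [0.5627, 0.1126]] mean [0.6115 0.0168 0.03  ]
handle [[0.5093, 0.0049]] mean [0.5093 0.0049 0.086 ]
pad [[0.4621, -0.2426], [0.4665, -0.2963], [0.4037, -0.3059], [0.3993, -0.2552]] mean [ 0.4329 -0.275   0.074 ]
pbase [[0.5542, -0.2218], [0.5621, -0.3044], [0.3842, -0.3186], [0.3802, -0.2386]] mean [ 0.4702 -0.2708  0.02  ]
pedal yaw 5.019453473338516 0.17663762910036376
b1 [[0.5518, -0.3711]] mean [ 0.5518 -0.3711  0.096 ]
b2 [[0.4523, -0.3842]] mean [ 0.4523 -0.3842  0.096 ]
tray [[0.6008, 0.428], [0.5705, 0.2526], [0.3359, 0.2921], [0.3652, 0.4665]] mean [0.4681 0.3598 0.02  ]
0.23878182370431536
0.1780127115530593
0.23786148247297315
0.17681703958570166
tray yaw -9.416861541822426
weight [[0.3627, -0.1473]] mean [ 0.3627 -0.1473  0.035 ]
jar [[0.7205, -0.3487]] mean [ 0.7205 -0.3487  0.07  ]
roll [[0.3439, 0.1913]] mean [0.3439 0.1913 0.045 ]
spat [[0.3539, -0.3686]] mean [ 0.3539 -0.3686  0.005 ]
box [[0.6172, -0.4711]] mean [ 0.6172 -0.4711  0.045 ]
[ 0.22   -0.5847  0.2308] [[ 0.936   0.3521 -0.0004]
 [ 0.3521 -0.936   0.0009]
 [-0.     -0.001  -1.    ]]
[211.5822 251.3693]
[199.4763 224.6652]
[345.4798 203.6181]
```

The sizes and spacing agree with the description, and the carriage is about 50 mm in from fully out. I'll turn the tool so its y axis follows the slide, move over the carriage post and check from there.

>>> move_arm(moves=[[[1,0,0,0,0,0,-0.0235],[1,0,0,0,0,0,-0.047],[1,0,0,0,0,0,-0.0705],[1,0,0,0,0,0,-0.094],[1,0,0,0,0,0,-0.1175]]])

```text
clock: 0.6
position: [0.22, -0.5848, 0.231]
tool_rot: [-3.141, -0.0, 1.104]
force: [0.2, -0.4, 0.2]
grip_width: 0.0851
finger_force: 0.0
```

>>> move_arm(moves=[[[1,0,0,0,0,0,-0.0235],[1,0,0,0,0,0,-0.047],[1,0,0,0,0,0,-0.0705],[1,0,0,0,0,0,-0.094],[1,0,0,0,0,0,-0.094]]])

```text
clock: 1.1
position: [0.2198, -0.5849, 0.2309]
tool_rot: [3.142, -0.001, 1.691]
force: [0.1, 0.7, 0.3]
grip_width: 0.0853
finger_force: 0.0
```

>>> move_arm(moves=[[[1,0.04,0.025,0,0,0,0],[1,0.08,0.05,0,0,0,0],[1,0.12,0.075,0,0,0,0],[1,0.16,0.1,0,0,0,0],[1,0.2,0.125,0,0,0,0]]])

```text
clock: 1.6
position: [0.321, -0.3699, 0.2313]
tool_rot: [3.142, -0.0, 1.683]
force: [1.6, -0.2, 0.1]
grip_width: 0.0852
finger_force: 0.0
```

>>> move_arm(moves=[[[1,0.04,0.025,0,0,0,0],[1,0.08,0.05,0,0,0,0],[1,0.12,0.075,0,0,0,0],[1,0.16,0.1,0,0,0,0],[1,0.2,0.125,0,0,0,0]]])

```text
clock: 2.1
position: [0.4216, -0.1566, 0.2314]
tool_rot: [3.141, 0.0, 1.683]
force: [0.8, -0.4, -0.6]
grip_width: 0.0858
finger_force: 0.0
```

>>> move_arm(moves=[[[1,0.038,0.027,0,0,0,0],[1,0.076,0.053,0,0,0,0],[1,0.112,0.08,0,0,0,0],[1,0.15,0.106,0,0,0,0],[1,0.15,0.106,0,0,0,0]]])

```text
clock: 2.6
position: [0.5106, 0.0091, 0.2313]
tool_rot: [3.14, -0.003, 1.69]
force: [-0.5, -0.6, 0.1]
grip_width: 0.0858
finger_force: 0.0
```

```bash
cat >> h.py <<'E'
def snap(n,out):
    P=bot.camera_params(n); f=bot.grab_frame(n); cv2.imwrite(f"pics/{out}.png",f[:,:,::-1]); return P,f
E
python3 - <<'E'
from h import *
for n in ("wrist","top"): print(snap(n,n+"1")[0])
print(tool()[0], bot.observe()["tool_rot"])
a=cv2.imread("pics/wrist1.png"); t=cv2.imread("pics/top1.png")[150:390,380:620]
cv2.imwrite("pics/m1.png",np.hstack([cv2.resize(a,(520,325)),cv2.resize(t,(280,280))[:280].copy() if 0 else cv2.copyMakeBorder(cv2.resize(t,(280,280)),0,45,0,0,cv2.BORDER_CONSTANT)]))
E
```

```text
{'vertical_fov': 59.87201532043925, 'cx': 313.0597874028285, 'cy': 198.76284506347454, 'R': array([[ 0.993 ,  0.1185,  0.0006],
       [ 0.1124, -0.9436,  0.3113],
       [ 0.0375, -0.309 , -0.9503]]), 't': array([-0.5078, -0.0899,  0.3626])}
{'vertical_fov': 52.926960745637324, 'cx': 328.2202462017819, 'cy': 193.98930997828427, 'R': array([[-0.017 , -0.9998, -0.0138],
       [-0.9871,  0.019 , -0.1593],
       [ 0.1595,  0.011 , -0.9871]]), 't': array([-0.0369,  0.5226,  1.4382])}
[0.5088 0.004  0.2309] [-3.1408 -0.0004  1.6867]
```

View pics/m1.png

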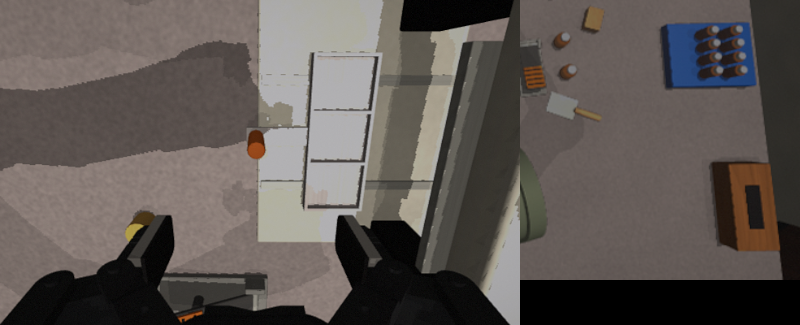

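The wrist view shows the post top at about (315,165) full scale and the bays to its right. No third bottle showed up where the arm had been.

Run:
```python
from h import *
s=640/520
for p,z in [((256,135),.086),((313,53),.03),((381,54),.03),((365,209),.03),((305,206),.03)]: print(back("wrist",(p[0]*s,p[1]*s),z))
```

```text
[0.5083 0.0176 0.086 ]
[0.5632 0.1066 0.03  ]
[0.6399 0.1144 0.03  ]
[ 0.6684 -0.0796  0.03  ]
[ 0.5871 -0.0845  0.03  ]
```

>>> move_arm(moves=[[[1,0,0,0.04,0,0,0],[1,0,0,0.08,0,0,0],[1,0,0,0.12,0,0,0],[1,0,0,0.16,0,0,0],[1,0,0,0.186,0,0,0]]])

```text
clock: 3.2
position: [0.5074, 0.0013, 0.0429]
tool_rot: [-3.139, 0.0, 1.684]
force: [0.9, -0.3, -0.0]
grip_width: 0.0859
finger_force: 0.0
```

>>> move_arm(moves=[[[0,0,0,0,0,0,0],[0,0,0,0,0,0,0],[0,0,0,0,0,0,0],[0,0,0,0,0,0,0],[0,0,0,0,0,0,0]]], force=30)

```text
clock: 3.7
position: [0.5099, 0.0028, 0.0467]
tool_rot: [3.139, 0.0, 1.688]
force: [-0.5, -1.0, 14.0]
grip_width: 0.0193
finger_force: 29.4
```

>>> move_arm(moves=[[[0,0,0,0,0,0,0],[0,0,-0.01,0,0,0,0],[0,0,-0.02,0,0,0,0],[0,0,-0.03,0,0,0,0],[0,0,-0.04,0,0,0,0]]])

```text
clock: 4.2
position: [0.4705, -0.0018, 0.0467]
tool_rot: [3.138, 0.0, 1.688]
force: [4.0, -1.3, 10.3]
grip_width: 0.0192
finger_force: 30.1
```

>>> move_arm(moves=[[[0,0,-0.004,0,0,0,0],[0,0,-0.008,0,0,0,0],[0,0,-0.011,0,0,0,0],[0,0,-0.013,0,0,0,0],[0,0,-0.013,0,0,0,0]]])

```text
clock: 4.7
position: [0.4608, -0.0029, 0.0468]
tool_rot: [3.133, -0.001, 1.688]
force: [23.8, -2.0, -10.3]
grip_width: 0.0195
finger_force: 30.8
```

>>> move_arm(moves=[[[0,0,-0.002,0,0,0,0],[0,0,-0.003,0,0,0,0],[0,0,-0.004,0,0,0,0],[0,0,-0.004,0,0,0,0]]])

```text
clock: 5.1
position: [0.4607, -0.0028, 0.047]
tool_rot: [3.126, -0.002, 1.687]
force: [50.9, -2.3, -38.5]
grip_width: 0.0193
finger_force: 34.5
```

>>> move_arm(moves=[[[0,0,0.006,0,0,0,0],[1,0,0.006,0,0,0,0],[1,0,0.006,0,0,0,0],[1,0,0.006,0,0,0,0],[1,0,0.006,0,0,0,0]]])

```text
clock: 5.6
position: [0.458, -0.003, 0.0454]
tool_rot: [-3.142, 0.0, 1.689]
force: [-0.3, 0.3, 0.2]
grip_width: 0.0763
finger_force: 0.0
```

>>> move_arm(moves=[[[1,0,0,-0.03,0,0,0],[1,0,0,-0.07,0,0,0],[1,0,0,-0.11,0,0,0],[1,0,0,-0.15,0,0,0],[1,0,0,-0.15,0,0,0]]])

```text
clock: 6.1
position: [0.46, -0.0028, 0.1995]
tool_rot: [3.135, 0.001, 1.688]
force: [0.9, -0.2, -1.1]
grip_width: 0.0856
finger_force: 0.0
```

```bash
cat >> h.py <<'E'
def need(x,y,z):
    p,R=tool(); print("pos",p,"tool delta mm",R.inv().apply(np.array([x,y,z])-p)*1000,"yaw",R.as_euler("xyz")[2])
E
python3 - <<'E'
from h import *
need(.5518,-.3711,.197); need(.5518,-.3311,.197)
E
```

```text
pos [ 0.46   -0.0028  0.1995] tool delta mm [-376.5084   47.9418    3.3098] yaw 1.6882605935926818
pos [ 0.46   -0.0028  0.1995] tool delta mm [-336.7841   52.6299    3.2871] yaw 1.6882605935926818
```

>>> move_arm(moves=[[[1,-0.04,0.005,0,0,0,0],[1,-0.08,0.01,0,0,0,0],[1,-0.12,0.015,0,0,0,0],[1,-0.16,0.02,0,0,0,0],[1,-0.2,0.025,0,0,0,0]]])

```text
clock: 6.6
position: [0.5064, -0.2003, 0.1949]
tool_rot: [-3.141, -0.0, 1.689]
force: [0.5, 0.7, 0.6]
grip_width: 0.0855
finger_force: 0.0
```

>>> move_arm(moves=[[[1,-0.045,0.006,0,0,0,0],[1,-0.09,0.012,0,0,0,0],[1,-0.136,0.018,0,0,0,0],[1,-0.176,0.023,0,0,0,0],[1,-0.176,0.023,0,0,0,0]]])

```text
clock: 7.1
position: [0.549, -0.3761, 0.1936]
tool_rot: [-3.14, 0.001, 1.683]
force: [-1.0, 0.5, -0.2]
grip_width: 0.0849
finger_force: 0.0
```

Run:
```python
from h import *
P,f=snap("wrist","wrist2"); print(tool()[0])
print(P)
```

```text
[ 0.5493 -0.3729  0.1937]
{'vertical_fov': 59.87201532043925, 'cx': 313.0597874028285, 'cy': 198.76284506347454, 'R': array([[ 0.9938,  0.1112, -0.0023],
       [ 0.1062, -0.9431,  0.315 ],
       [ 0.0329, -0.3133, -0.9491]]), 't': array([-0.503 , -0.4431,  0.207 ])}
```

View pics/wrist2.png

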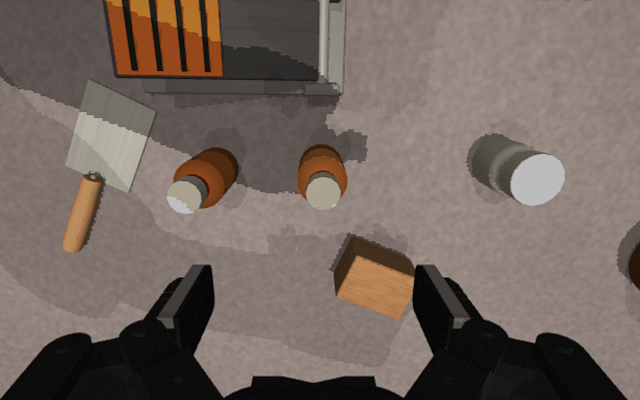

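The wrist view shows the bottle caps at about (323,191) and (186,195), the box at (375,285) and the jar to the right.

Run:
```python
from h import *
a=back("wrist",(323,191),.096);b=back("wrist",(186,195),.096); print(a,b)
need(a[0],a[1],.030)
for q in (a,b): print(proj("top",q))
```

```text
[ 0.5551 -0.366   0.096 ] [ 0.4571 -0.3803  0.096 ]
pos [ 0.5493 -0.3729  0.1937] tool delta mm [  6.0922   6.8156 163.7432] yaw 1.6853495105105223
[417.762  180.6089]
[423.3108 207.9182]
```

>>> move_arm(moves=[[[1,0.004,0.005,0.04,0,0,0],[1,0.004,0.005,0.08,0,0,0],[1,0.004,0.005,0.12,0,0,0],[1,0.004,0.005,0.15,0,0,0],[1,0.004,0.005,0.164,0,0,0]]])

```text
clock: 7.65
position: [0.5533, -0.3642, 0.0283]
tool_rot: [-3.139, -0.003, 1.69]
force: [-0.0, 0.6, 0.5]
grip_width: 0.0854
finger_force: 0.0
```

>>> move_arm(moves=[[[1,0,0,0,0,0,0],[0,0,0,0,0,0,0],[0,0,0,0,0,0,0],[0,0,0,0,0,0,0],[0,0,0,0,0,0,0]]], force=25)

```text
clock: 8.15
position: [0.5552, -0.3666, 0.0328]
tool_rot: [3.14, 0.001, 1.688]
force: [-2.4, 0.7, 9.6]
grip_width: 0.0415
finger_force: 24.2
```

>>> move_arm(moves=[[[0,0,0,0,0,0,0],[0,0,0,-0.02,0,0,0],[0,0,0,-0.05,0,0,0],[0,0,0,-0.09,0,0,0],[0,0,0,-0.12,0,0,0]]])

```text
clock: 8.65
position: [0.5549, -0.3663, 0.1541]
tool_rot: [3.14, 0.001, 1.689]
force: [1.2, -1.3, -0.9]
grip_width: 0.0412
finger_force: 26.1
```

Run:
```python
from h import *
s=bot.observe(); print(s["grip_width"],s["finger_force"],s["force"])
need(.5574,.0749,.150)
```

```text
0.04123018669185684 26.095986664295197 [ 1.1688 -1.3057 -0.8867]
pos [ 0.5549 -0.3663  0.1541] tool delta mm [437.8219  54.2727   3.7661] yaw 1.6885671337616346
```

>>> move_arm(moves=[[[0,0.03,0.004,0,0,0,0],[0,0.075,0.01,0,0,0,0],[0,0.12,0.015,0,0,0,0],[0,0.165,0.02,0,0,0,0],[0,0.21,0.026,0,0,0,0]]])

```text
clock: 9.15
position: [0.5555, -0.153, 0.152]
tool_rot: [3.141, 0.001, 1.688]
force: [1.3, 0.5, -1.1]
grip_width: 0.0414
finger_force: 26.1
```

>>> move_arm(moves=[[[0,0.045,0.006,0,0,0,0],[0,0.09,0.012,0,0,0,0],[0,0.135,0.018,0,0,0,0],[0,0.18,0.023,0,0,0,0],[0,0.21,0.027,0,0,0,0]]])

```text
clock: 9.65
position: [0.5576, 0.0607, 0.1522]
tool_rot: [3.14, -0.001, 1.691]
force: [0.6, -0.0, -1.8]
grip_width: 0.0414
finger_force: 26.1
```

>>> move_arm(moves=[[[0,0.018,0.001,0,0,0,0],[0,0.018,0.001,0,0,0,0],[0,0.018,0.001,0,0,0,0]]])

```text
clock: 9.95
position: [0.5568, 0.075, 0.1517]
tool_rot: [3.141, 0.0, 1.689]
force: [-0.3, -0.4, -1.5]
grip_width: 0.0411
finger_force: 26.1
```

Run:
```python
from h import *
s=bot.observe(); print(s["grip_width"],s["finger_force"],s["force"])
need(.5574,.0749,.053)
P,f=snap("wrist","wrist3"); print(P["t"])
```

```text
0.04111764373734234 26.097220480442047 [-0.2915 -0.3775 -1.4584]
pos [0.5568 0.075  0.1517] tool delta mm [-0.1273  0.5387 98.7   ] yaw 1.6890467841157344
[-0.5613 -0.0081  0.3061]
```

View pics/wrist3.png

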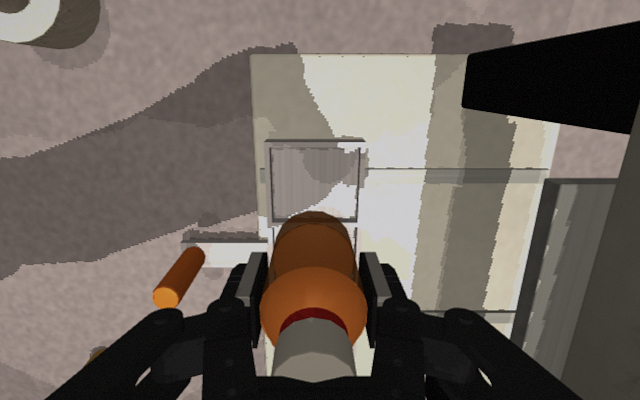

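The bottle is held with its red band showing. The +66 bay's rim corners are at (266,141), (364,141), (358,222) and (269,222), and the post top is at (166,298).

Run:
```python
from h import *
q=[back("wrist",p,.03) for p in [(266,141),(364,141),(359,222),(268,222)]]; print(np.array(q),np.mean(q,0)); print(back("wrist",(166,298),.086))
```

```text
[[0.5167 0.1081 0.03  ]
 [0.5902 0.1167 0.03  ]
 [0.5969 0.0511 0.03  ]
 [0.5232 0.0425 0.03  ]] [0.5567 0.0796 0.03  ]
[0.4623 0.0012 0.086 ]
```

>>> move_arm(moves=[[[0,0.003,0,0.03,0,0,0],[0,0.003,0,0.06,0,0,0],[0,0.003,0,0.08,0,0,0],[0,0.003,0,0.09,0,0,0],[0,0.003,0,0.095,0,0,0]]])

```text
clock: 10.5
position: [0.5564, 0.0773, 0.0558]
tool_rot: [-3.141, 0.0, 1.688]
force: [0.1, -0.3, -1.2]
grip_width: 0.041
finger_force: 26.1
```

>>> move_arm(moves=[[[0,0,0,0.002,0,0,0],[0,0,0,0.003,0,0,0],[0,0,0,0.004,0,0,0],[0,0,0,0.004,0,0,0]]])

```text
clock: 10.9
position: [0.5568, 0.0782, 0.0528]
tool_rot: [3.141, -0.0, 1.689]
force: [-0.1, -0.5, -0.2]
grip_width: 0.0415
finger_force: 26.2
```

>>> move_arm(moves=[[[1,0,0,0,0,0,0],[1,0,0,0,0,0,0],[1,0,0,0,0,0,0],[1,0,0,0,0,0,0],[1,0,0,0,0,0,0]]])

```text
clock: 11.4
position: [0.5564, 0.0782, 0.0523]
tool_rot: [3.142, -0.0, 1.689]
force: [0.8, 1.5, 0.3]
grip_width: 0.0852
finger_force: 0.0
```

>>> move_arm(moves=[[[1,0,0,-0.03,0,0,0],[1,0,0,-0.07,0,0,0],[1,0,0,-0.11,0,0,0],[1,0,0,-0.14,0,0,0],[1,0,0,-0.14,0,0,0]]])

```text
clock: 11.9
position: [0.5581, 0.0786, 0.1962]
tool_rot: [3.136, -0.0, 1.688]
force: [0.6, 0.7, 0.3]
grip_width: 0.0854
finger_force: 0.0
```

Run:
```python
from h import *
need(.4547,-.382,.193)
```

```text
pos [0.5581 0.0786 0.1962] tool delta mm [-445.3059 -156.6926    2.2256] yaw 1.688371649477539
```

>>> move_arm(moves=[[[1,-0.045,-0.016,0,0,0,0],[1,-0.09,-0.032,0,0,0,0],[1,-0.135,-0.048,0,0,0,0],[1,-0.18,-0.063,0,0,0,0],[1,-0.225,-0.079,0,0,0,0]]])

```text
clock: 12.4
position: [0.5035, -0.1563, 0.1918]
tool_rot: [-3.141, -0.0, 1.689]
force: [1.3, -0.2, 0.0]
grip_width: 0.0849
finger_force: 0.0
```

>>> move_arm(moves=[[[1,-0.045,-0.016,0,0,0,0],[1,-0.09,-0.032,0,0,0,0],[1,-0.135,-0.047,0,0,0,0],[1,-0.18,-0.063,0,0,0,0],[1,-0.22,-0.078,0,0,0,0]]])

```text
clock: 12.9
position: [0.4516, -0.3845, 0.1916]
tool_rot: [-3.141, -0.0, 1.688]
force: [0.1, 0.4, -0.2]
grip_width: 0.0852
finger_force: 0.0
```

>>> move_arm(moves=[[[1,0,0,0,0,0,0],[1,0,0,0,0,0,0]]])

```text
clock: 13.1
position: [0.4521, -0.3826, 0.1914]
tool_rot: [-3.141, -0.001, 1.687]
force: [0.7, 0.7, 0.4]
grip_width: 0.0853
finger_force: 0.0
```

Run:
```python
from h import *
snap("wrist","wrist4"); snap("top","top4")
a=cv2.imread("pics/wrist4.png"); t=cv2.imread("pics/top4.png")[110:260,240:460]
o=np.zeros((560,640,3),np.uint8); o[:250,:400]=cv2.resize(a[:250],(400,250)) if 0 else a[:250,120:520]; o[255:555]=cv2.resize(t,(640,436))[:300]; cv2.imwrite("pics/m4.png",o)
```

```text
(no output)
```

View pics/m4.png

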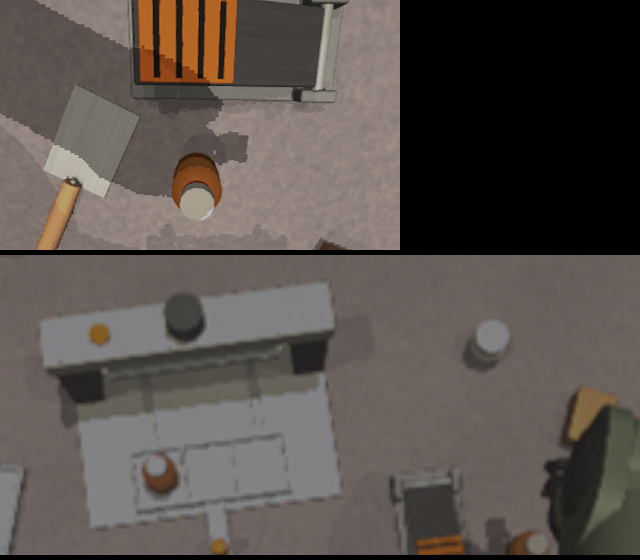

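Bottle 1 stands in the left bay. Bottle 2's cap is at (317,203) in the full wrist image.

Run:
```python
from h import *
b=back("wrist",(317,202),.096); print(b)
need((b[0]+.4547)/2,(b[1]-.382)/2,.030)
```

```text
[ 0.4557 -0.3823  0.096 ]
pos [ 0.4532 -0.381   0.1919] tool delta mm [ -1.4755   1.9    161.9156] yaw 1.6899783110528697
```

>>> move_arm(moves=[[[1,-0.001,0.002,0.04,0,0,0],[1,-0.001,0.002,0.08,0,0,0],[1,-0.001,0.002,0.12,0,0,0],[1,-0.001,0.002,0.15,0,0,0],[1,-0.001,0.002,0.162,0,0,0]]])

```text
clock: 13.7
position: [0.4545, -0.3808, 0.0278]
tool_rot: [-3.139, -0.003, 1.691]
force: [-0.1, 0.2, 0.4]
grip_width: 0.0854
finger_force: 0.0
```

>>> move_arm(moves=[[[1,0,0,0,0,0,0],[0,0,0,0,0,0,0],[0,0,0,0,0,0,0],[0,0,0,0,0,0,0],[0,0,0,0,0,0,0]]], force=25)

```text
clock: 14.2
position: [0.4554, -0.3835, 0.0316]
tool_rot: [3.14, 0.001, 1.688]
force: [-1.4, 0.1, 10.3]
grip_width: 0.0416
finger_force: 25.4
```

>>> move_arm(moves=[[[0,0,0,0,0,0,0],[0,0,0,-0.02,0,0,0],[0,0,0,-0.05,0,0,0],[0,0,0,-0.09,0,0,0],[0,0,0,-0.13,0,0,0]]])

```text
clock: 14.7
position: [0.4546, -0.3828, 0.1621]
tool_rot: [-3.142, -0.0, 1.689]
force: [0.2, 1.0, -1.4]
grip_width: 0.0413
finger_force: 26.3
```

Run:
```python
from h import *
s=bot.observe(); print(s["grip_width"],s["finger_force"],s["force"])
need(.5725,-.0545,.160)
```

```text
0.041318679567595 26.29105031490326 [ 0.1701  0.9552 -1.4179]
pos [ 0.4546 -0.3828  0.1621] tool delta mm [312.1111 155.6884   2.1273] yaw 1.688721524421338
```

>>> move_arm(moves=[[[0,0.03,0.015,0,0,0,0],[0,0.07,0.035,0,0,0,0],[0,0.11,0.055,0,0,0,0],[0,0.15,0.075,0,0,0,0],[0,0.19,0.095,0,0,0,0]]])

```text
clock: 15.2
position: [0.5272, -0.1816, 0.161]
tool_rot: [3.141, 0.001, 1.688]
force: [1.1, -0.2, -0.6]
grip_width: 0.0412
finger_force: 26.4
```

>>> move_arm(moves=[[[0,0.04,0.02,0,0,0,0],[0,0.08,0.04,0,0,0,0],[0,0.112,0.056,0,0,0,0],[0,0.122,0.061,0,0,0,0],[0,0.122,0.061,0,0,0,0]]])

```text
clock: 15.7
position: [0.5735, -0.053, 0.1607]
tool_rot: [3.141, -0.0, 1.691]
force: [0.2, -1.1, -1.4]
grip_width: 0.0417
finger_force: 26.4
```

Run:
```python
from h import *
s=bot.observe(); print(s["grip_width"],s["finger_force"],s["force"])
need(.5725,-.0545,.052)
```

```text
0.04170985344055244 26.42677813768387 [ 0.2278 -1.064  -1.4235]
pos [ 0.5735 -0.053   0.1607] tool delta mm [ -1.4437  -1.2729 108.6946] yaw 1.6914357384910348
```

>>> move_arm(moves=[[[0,-0.001,-0.001,0.04,0,0,0],[0,-0.001,-0.001,0.075,0,0,0],[0,-0.001,-0.001,0.095,0,0,0],[0,-0.001,-0.001,0.103,0,0,0],[0,-0.001,-0.001,0.106,0,0,0]]])

```text
clock: 16.2
position: [0.572, -0.057, 0.0541]
tool_rot: [-3.141, 0.0, 1.688]
force: [0.2, -0.1, -2.1]
grip_width: 0.0412
finger_force: 26.4
```

>>> move_arm(moves=[[[0,0,0,0.001,0,0,0],[0,0,0,0.002,0,0,0],[0,0,0,0.002,0,0,0]]])

```text
clock: 16.5
position: [0.5727, -0.0561, 0.0531]
tool_rot: [3.14, 0.0, 1.688]
force: [0.0, -0.3, -1.2]
grip_width: 0.0415
finger_force: 26.4
```

>>> move_arm(moves=[[[1,0,0,0,0,0,0],[1,0,0,0,0,0,0],[1,0,0,0,0,0,0],[1,0,0,0,0,0,0],[1,0,0,0,0,0,0]]])

```text
clock: 17.0
position: [0.5723, -0.0558, 0.0523]
tool_rot: [3.142, -0.0, 1.689]
force: [0.3, -0.7, -0.5]
grip_width: 0.0854
finger_force: 0.0
```

>>> move_arm(moves=[[[1,0,0,-0.03,0,0,0],[1,0,0,-0.07,0,0,0],[1,0,0,-0.11,0,0,0],[1,0,0,-0.14,0,0,0],[1,0,0,-0.14,0,0,0]]])

```text
clock: 17.5
position: [0.574, -0.0559, 0.1963]
tool_rot: [3.136, 0.001, 1.688]
force: [1.4, -0.7, -0.5]
grip_width: 0.0858
finger_force: 0.0
```

Run:
```python
from h import *
s=bot.observe(); print(s["grip_width"],s["finger_force"],s["force"])
need(.461,-.0015,.192)
```

```text
0.08576917352308426 0.0 [ 1.4176 -0.7297 -0.4726]
pos [ 0.574  -0.0559  0.1963] tool delta mm [  67.2596 -105.8878    3.5637] yaw 1.6884078786169345
```

>>> move_arm(moves=[[[1,0.02,-0.03,0,0,0,0],[1,0.04,-0.06,0,0,0,0],[1,0.056,-0.09,0,0,0,0],[1,0.067,-0.106,0,0,0,0],[1,0.067,-0.106,0,0,0,0]]])

```text
clock: 18.0
position: [0.4571, -0.0011, 0.1921]
tool_rot: [-3.141, 0.0, 1.69]
force: [0.2, 0.1, 0.1]
grip_width: 0.0856
finger_force: 0.0
```

Run:
```python
from h import *
snap("wrist","wrist5"); need(.461,-.0015,.045)
```

```text
pos [ 0.4586 -0.0016  0.1922] tool delta mm [ -0.0858   2.4388 147.2076] yaw 1.6896358627561692
```

View pics/wrist5.png

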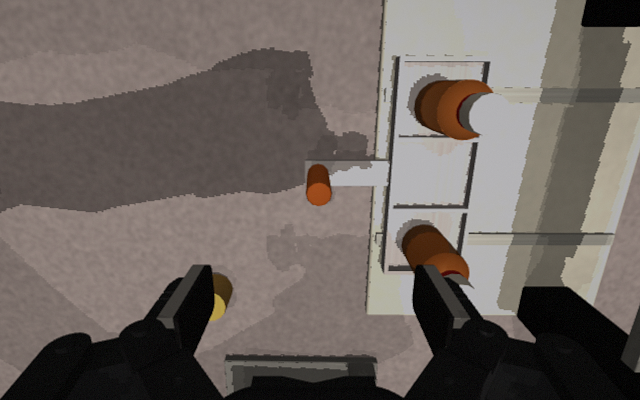

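Both bottles stand in the outer bays with red bands showing, and the post top is at (319,191). Now I'll grip the post and slide the carriage home gently.

>>> move_arm(moves=[[[1,0,0.002,0.04,0,0,0],[1,0,0.002,0.08,0,0,0],[1,0,0.002,0.12,0,0,0],[1,0,0.002,0.147,0,0,0],[1,0,0.002,0.147,0,0,0]]])

```text
clock: 18.55
position: [0.4598, -0.0017, 0.0422]
tool_rot: [-3.136, -0.001, 1.689]
force: [-0.8, 0.0, 0.3]
grip_width: 0.0853
finger_force: 0.0
```

>>> move_arm(moves=[[[0,0,0,0,0,0,0],[0,0,0,0,0,0,0],[0,0,0,0,0,0,0],[0,0,0,0,0,0,0],[0,0,0,0,0,0,0]]], force=30)

```text
clock: 19.05
position: [0.4616, -0.0018, 0.0461]
tool_rot: [3.14, 0.0, 1.688]
force: [-2.1, -1.3, 13.0]
grip_width: 0.0195
finger_force: 29.5
```

>>> move_arm(moves=[[[0,0,0.003,0,0,0,0],[0,0,0.009,0,0,0,0],[0,0,0.017,0,0,0,0],[0,0,0.026,0,0,0,0],[0,0,0.035,0,0,0,0]]])

```text
clock: 19.55
position: [0.4964, 0.0023, 0.0461]
tool_rot: [3.141, 0.001, 1.688]
force: [-3.8, -1.1, 12.5]
grip_width: 0.0194
finger_force: 29.4
```

>>> move_arm(moves=[[[0,0,0.01,0,0,0,0],[0,0,0.02,0,0,0,0],[0,0,0.03,0,0,0,0],[0,0,0.04,0,0,0,0],[0,0,0.05,0,0,0,0]]])

```text
clock: 20.05
position: [0.546, 0.0081, 0.0461]
tool_rot: [3.141, 0.001, 1.688]
force: [-4.3, -1.6, 11.1]
grip_width: 0.0192
finger_force: 29.4
```

>>> move_arm(moves=[[[0,0,0.01,0,0,0,0],[0,0,0.02,0,0,0,0],[0,0,0.029,0,0,0,0],[0,0,0.036,0,0,0,0],[0,0,0.041,0,0,0,0]]])

```text
clock: 20.55
position: [0.5869, 0.0129, 0.0462]
tool_rot: [3.141, 0.0, 1.688]
force: [-2.3, -1.1, 11.1]
grip_width: 0.019
finger_force: 29.1
```

>>> move_arm(moves=[[[0,0,0.004,0,0,0,0],[0,0,0.007,0,0,0,0],[0,0,0.01,0,0,0,0],[0,0,0.012,0,0,0,0],[0,0,0.012,0,0,0,0]]])

```text
clock: 21.05
position: [0.5988, 0.0144, 0.0462]
tool_rot: [3.14, 0.0, 1.688]
force: [0.7, -0.9, 6.8]
grip_width: 0.0195
finger_force: 29.0
```

>>> move_arm(moves=[[[0,0,0.002,0,0,0,0],[0,0,0.003,0,0,0,0],[0,0,0.004,0,0,0,0],[0,0,0.004,0,0,0,0]]])

```text
clock: 21.45
position: [0.5998, 0.0145, 0.046]
tool_rot: [-3.137, 0.001, 1.688]
force: [-22.1, -2.9, 24.9]
grip_width: 0.0194
finger_force: 31.6
```

Run:
```python
from h import *
snap("wrist","wrist6"); snap("scene","scene6")
a=cv2.imread("pics/wrist6.png")[:300,200:]; t=cv2.imread("pics/scene6.png")[180:300,280:460]
cv2.imwrite("pics/m6.png",np.hstack([cv2.resize(a,(440,300)),cv2.resize(t,(360,300))]))
```

```text
(no output)
```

View pics/m6.png

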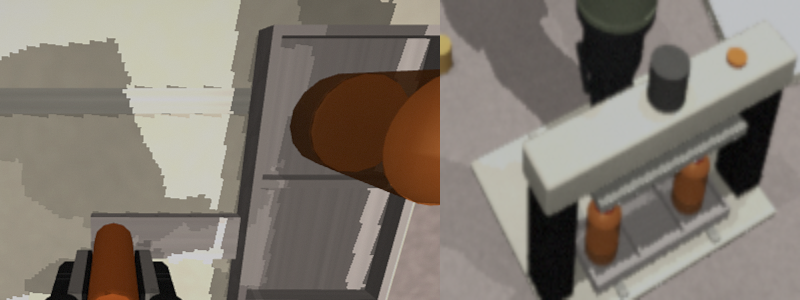

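The carriage is against its home stop and both bottles stand under the platen. I'll release the post with a partial opening, because the platen is close, and go to the pedal.

>>> move_arm(moves=[[[0,0,-0.003,0,0,0,0],[0.5,0,-0.003,0,0,0,0],[0.5,0,-0.003,0,0,0,0],[0.5,0,-0.003,0,0,0,0],[0.5,0,-0.003,0,0,0,0]]])

```text
clock: 22.05
position: [0.5992, 0.0148, 0.0452]
tool_rot: [-3.141, -0.0, 1.689]
force: [0.1, 0.4, 1.3]
grip_width: 0.0428
finger_force: 0.0
```

>>> move_arm(moves=[[[0.5,0,0,-0.03,0,0,0],[0.5,0,0,-0.07,0,0,0],[0.5,0,0,-0.11,0,0,0],[0.5,0,-0.03,-0.13,0,0,0],[0.5,0,-0.06,-0.13,0,0,0]]])

```text
clock: 22.55
position: [0.5401, 0.008, 0.1778]
tool_rot: [3.138, 0.0, 1.689]
force: [0.1, -1.0, -0.4]
grip_width: 0.0428
finger_force: 0.0
```

Run:
```python
from h import *
need(.433,-.275,.175)
```

```text
pos [0.5401 0.008  0.1778] tool delta mm [-268.488  -139.6787    2.2458] yaw 1.6886037450427995
```

>>> move_arm(moves=[[[0,-0.038,-0.02,0,0,0,0],[0,-0.076,-0.04,0,0,0,0],[0,-0.114,-0.06,0,0,0,0],[0,-0.152,-0.08,0,0,0,0],[0,-0.19,-0.1,0,0,0,0]]])

```text
clock: 23.05
position: [0.4618, -0.1942, 0.1754]
tool_rot: [3.141, 0.0, 1.689]
force: [0.8, -0.8, -0.0]
grip_width: 0.0002
finger_force: 0.0
```

>>> move_arm(moves=[[[0,-0.038,-0.02,0,0,0,0],[0,-0.068,-0.035,0,0,0,0],[0,-0.078,-0.04,0,0,0,0],[0,-0.078,-0.04,0,0,0,0],[0,-0.078,-0.04,0,0,0,0]]])

```text
clock: 23.55
position: [0.4325, -0.2739, 0.1753]
tool_rot: [3.141, -0.001, 1.689]
force: [-0.3, -0.1, 0.7]
grip_width: -0.0002
finger_force: 0.0
```

Run:
```python
from h import *
snap("wrist","wrist7"); need(.433,-.275,.085)
```

```text
pos [ 0.4327 -0.2736  0.1754] tool delta mm [-1.5074  0.0734 90.3599] yaw 1.6903332713816668
```

View pics/wrist7.png

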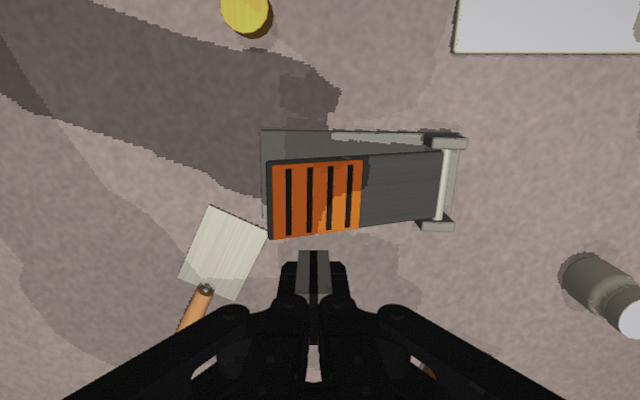

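The orange pad's corners in the wrist view are about (271,164), (362,160), (360,229) and (273,239), with the centre at about (316,198).

Run:
```python
from h import *
b=back("wrist",(316,198),.074); print(b); need(b[0],b[1],.078)
```

```text
[ 0.4345 -0.2736  0.074 ]
pos [ 0.4327 -0.2736  0.1754] tool delta mm [-0.3438  1.7065 97.361 ] yaw 1.6903332713816668
```

>>> move_arm(moves=[[[0,0,0.002,0.04,0,0,0],[0,0,0.002,0.08,0,0,0],[0,0,0.002,0.093,0,0,0],[0,0,0.002,0.097,0,0,0]]])

```text
clock: 24.0
position: [0.4341, -0.2733, 0.0775]
tool_rot: [-3.14, -0.002, 1.691]
force: [0.4, -1.0, 0.2]
grip_width: 0.0003
finger_force: 0.0
```

>>> move_arm(moves=[[[0,0,0,0.006,0,0,0],[0,0,-0.001,0.012,0,0,0],[0,0,-0.002,0.018,0,0,0],[0,0,-0.002,0.022,0,0,0],[0,0,-0.003,0.026,0,0,0]]])

```text
clock: 24.5
position: [0.4311, -0.2753, 0.0523]
tool_rot: [3.141, 0.001, 1.688]
force: [-1.2, -0.9, 4.4]
grip_width: 0.0002
finger_force: 2.4
```

>>> move_arm(moves=[[[0,0,-0.001,0.004,0,0,0],[0,0,-0.001,0.008,0,0,0],[0,0,-0.002,0.012,0,0,0],[0,0,-0.002,0.015,0,0,0],[0,0,-0.002,0.017,0,0,0]]])

```text
clock: 25.0
position: [0.4289, -0.2756, 0.0354]
tool_rot: [-3.141, 0.0, 1.688]
force: [-4.9, -0.2, 12.6]
grip_width: -0.0
finger_force: 6.0
```

>>> move_arm(moves=[[[0,0,0,0.002,0,0,0],[0,0,0,0.003,0,0,0],[0,0,0,0.004,0,0,0],[0,0,0,0.004,0,0,0],[0,0,0,0.004,0,0,0]]])

```text
clock: 25.5
position: [0.429, -0.2758, 0.0339]
tool_rot: [-3.142, 0.002, 1.688]
force: [-19.8, 8.6, 75.8]
grip_width: 0.0
finger_force: 37.7
```

>>> move_arm(moves=[[[0,0,0,-0.003,0,0,0],[0,0,0,-0.003,0,0,0],[0,0,0,-0.015,0,0,0],[0,0,0,-0.03,0,0,0],[0,0,0,-0.045,0,0,0]]])

```text
clock: 26.0
position: [0.4297, -0.2752, 0.0774]
tool_rot: [3.14, 0.0, 1.689]
force: [1.0, -0.2, 0.9]
grip_width: -0.0002
finger_force: 0.7
```

>>> move_arm(moves=[[[0,0,0,-0.03,0,0,0],[0,0,0,-0.07,0,0,0],[0,0,0,-0.1,0,0,0],[0,0,0,-0.1,0,0,0]]])

```text
clock: 26.4
position: [0.4306, -0.276, 0.1804]
tool_rot: [3.137, 0.004, 1.688]
force: [1.5, -0.6, -1.2]
grip_width: 0.0001
finger_force: 0.0
```

Run:
```python
from h import *
snap("scene","scene8"); need(.540,.0075,.178); need(.5988,.0145,.178)
t=cv2.imread("pics/scene8.png")
cv2.imwrite("pics/m8.png",np.hstack([cv2.resize(t[190:290,310:430],(480,400),interpolation=cv2.INTER_CUBIC),cv2.resize(t[190:290,200:280],(320,400))]))
```

```text
pos [ 0.4298 -0.2758  0.1784] tool delta mm [268.419  142.641    0.1448] yaw 1.6882825371622436
pos [ 0.4298 -0.2758  0.1784] tool delta mm [268.4785 201.856    0.3068] yaw 1.6882825371622436
```

View pics/m8.png

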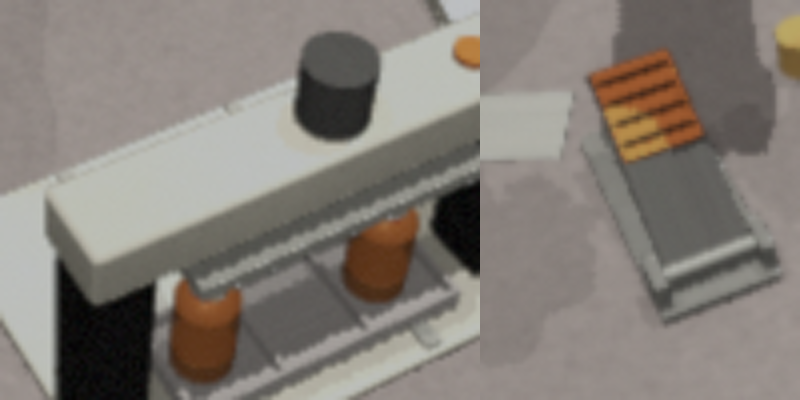

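Both bottles are still standing under the raised platen and the pedal is up. I'll return to the post.

>>> move_arm(moves=[[[0.5,0.038,0.02,0,0,0,0],[0.5,0.076,0.04,0,0,0,0],[0.5,0.114,0.06,0,0,0,0],[0.5,0.152,0.08,0,0,0,0],[0.5,0.19,0.1,0,0,0,0]]])

```text
clock: 26.95
position: [0.5059, -0.0731, 0.1757]
tool_rot: [-3.141, -0.0, 1.689]
force: [0.3, 0.2, -0.9]
grip_width: 0.0424
finger_force: 0.0
```

>>> move_arm(moves=[[[0.5,0.038,0.02,0,0,0,0],[0.5,0.07,0.042,0,0,0,0],[0.5,0.078,0.075,0,0,0,0],[0.5,0.078,0.102,0,0,0,0],[0.5,0.078,0.102,0,0,0,0]]])

```text
clock: 27.45
position: [0.6, 0.0159, 0.1751]
tool_rot: [-3.141, -0.001, 1.69]
force: [-1.7, -0.1, -1.0]
grip_width: 0.043
finger_force: 0.0
```

Run:
```python
from h import *
need(.5988,.0145,.045)
```

```text
pos [0.6    0.0159 0.1751] tool delta mm [ -1.3563  -1.3237 130.078 ] yaw 1.6897834323218017
```

>>> move_arm(moves=[[[0.5,-0.001,-0.001,0.04,0,0,0],[0.5,-0.001,-0.001,0.08,0,0,0],[0.5,-0.001,-0.001,0.11,0,0,0],[0.5,-0.001,-0.001,0.13,0,0,0],[0.5,-0.001,-0.001,0.13,0,0,0]]])

```text
clock: 27.95
position: [0.5949, 0.0134, 0.0433]
tool_rot: [-3.136, -0.001, 1.689]
force: [-1.1, -0.1, 1.3]
grip_width: 0.0425
finger_force: 0.0
```

>>> move_arm(moves=[[[0,0,0,0,0,0,0],[0,0,0,0,0,0,0],[0,0,0,0,0,0,0],[0,0,0,0,0,0,0]]], force=30)

```text
clock: 28.35
position: [0.5978, 0.0136, 0.0473]
tool_rot: [3.14, 0.0, 1.689]
force: [-0.8, 1.4, 7.3]
grip_width: 0.0195
finger_force: 30.7
```

>>> move_arm(moves=[[[0,0,-0.003,0,0,0,0],[0,0,-0.009,0,0,0,0],[0,0,-0.017,0,0,0,0],[0,0,-0.026,0,0,0,0],[0,0,-0.035,0,0,0,0]]])

```text
clock: 28.85
position: [0.5633, 0.0096, 0.0473]
tool_rot: [3.139, -0.0, 1.689]
force: [3.5, 0.8, 7.4]
grip_width: 0.0192
finger_force: 31.0
```

>>> move_arm(moves=[[[0,0,-0.01,0,0,0,0],[0,0,-0.02,0,0,0,0],[0,0,-0.03,0,0,0,0],[0,0,-0.04,0,0,0,0],[0,0,-0.05,0,0,0,0]]])

```text
clock: 29.35
position: [0.5137, 0.0037, 0.0473]
tool_rot: [3.139, -0.0, 1.689]
force: [3.9, 1.3, 8.3]
grip_width: 0.0191
finger_force: 31.0
```

>>> move_arm(moves=[[[0,0,-0.01,0,0,0,0],[0,0,-0.02,0,0,0,0],[0,0,-0.029,0,0,0,0],[0,0,-0.036,0,0,0,0],[0,0,-0.041,0,0,0,0]]])

```text
clock: 29.85
position: [0.4729, -0.0011, 0.0473]
tool_rot: [3.139, -0.0, 1.689]
force: [3.5, 1.1, 9.2]
grip_width: 0.019
finger_force: 31.3
```

>>> move_arm(moves=[[[0,0,-0.004,0,0,0,0],[0,0,-0.007,0,0,0,0],[0,0,-0.01,0,0,0,0],[0,0,-0.011,0,0,0,0],[0,0,-0.011,0,0,0,0]]])

```text
clock: 30.35
position: [0.4621, -0.0024, 0.0472]
tool_rot: [3.139, 0.0, 1.689]
force: [-1.0, 1.0, 13.2]
grip_width: 0.0192
finger_force: 31.6
```

Nearly at the stop (0.4607). I'll finish the pull, release and rise.

>>> move_arm(moves=[[[0,0,-0.002,0,0,0,0],[0,0,-0.003,0,0,0,0],[0,0,-0.004,0,0,0,0],[0,0,-0.004,0,0,0,0],[0,0,-0.004,0,0,0,0]]])

```text
clock: 30.85
position: [0.4607, -0.0025, 0.0473]
tool_rot: [3.135, -0.001, 1.689]
force: [19.5, 1.1, -5.9]
grip_width: 0.0198
finger_force: 30.8
```

>>> move_arm(moves=[[[0,0,0.003,0,0,0,0],[1,0,0.003,0,0,0,0],[1,0,0.003,0,0,0,0],[1,0,0.003,0,0,0,0],[1,0,0.003,0,0,0,0]]])

```text
clock: 31.35
position: [0.4601, -0.0028, 0.0463]
tool_rot: [-3.141, 0.0, 1.689]
force: [-1.0, 0.0, -0.3]
grip_width: 0.0762
finger_force: 0.0
```

>>> move_arm(moves=[[[1,0,0,-0.03,0,0,0],[1,0,0,-0.07,0,0,0],[1,0,0,-0.11,0,0,0],[1,0,0,-0.15,0,0,0],[1,0,0,-0.15,0,0,0]]])

```text
clock: 31.85
position: [0.462, -0.0026, 0.2005]
tool_rot: [3.135, 0.001, 1.688]
force: [-0.6, -0.3, 0.2]
grip_width: 0.0852
finger_force: 0.0
```

Run:
```python
from h import *
snap("wrist","wrist9"); snap("top","top9"); snap("scene","scene9"); need(.5725,-.0555,.196)
a=cv2.imread("pics/wrist9.png"); t=cv2.imread("pics/scene9.png")[140:320,200:500]
cv2.imwrite("pics/m9.png",np.vstack([a[:280],cv2.resize(t,(640,384))[:310]]))
```

```text
pos [ 0.4599 -0.003   0.1959] tool delta mm [-65.3273 105.6802  -0.0832] yaw 1.688296379149687
```

View pics/m9.png

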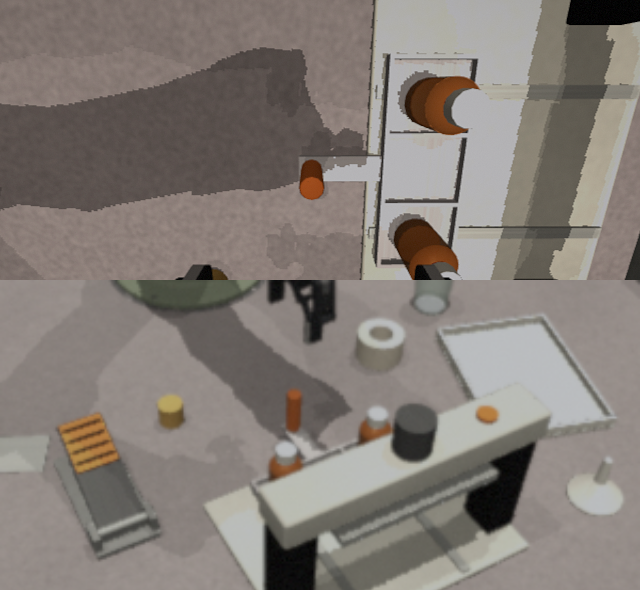

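No red shows on either cap. The left bottle's cap is at about (467,109) and the right one's at about (452,277), partly hidden.

Run:
```python
from h import *
b=back("wrist",(467,109),.111); print(b, back("wrist",(452,280),.111)); need(.5565,.078,.196); need(b[0],b[1],.196)
```

```text
[0.5486 0.0721 0.111 ] [ 0.569  -0.0498  0.111 ]
pos [ 0.4599 -0.003   0.1959] tool delta mm [ 69.1278 105.4407  -0.1261] yaw 1.688296379149687
pos [ 0.4599 -0.003   0.1959] tool delta mm [64.1785 96.8809 -0.1216] yaw 1.688296379149687
```

Run:
```python
from h import *
for n in ("top4","top9"):
    a=cv2.imread(f"pics/{n}.png"); h=cv2.cvtColor(a,cv2.COLOR_BGR2HSV)
    m=cv2.inRange(h,(0,110,30),(14,255,200)); m[:150]=0; m[205:]=0; m[:,:260]=0; m[:,370:]=0
    k,l,s,c=cv2.connectedComponentsWithStats(m)
    for i in range(1,k):
        if s[i,4]>12: print(n,s[i],c[i],back("top",c[i],.05))
```

```text
top4 [289 180  11  11  57] [295.2281 186.6667] [0.5501 0.0744 0.05  ]
```

>>> move_arm(moves=[[[1,0.02,0.03,0,0,0,0],[1,0.04,0.06,0,0,0,0],[1,0.056,0.09,0,0,0,0],[1,0.067,0.103,0,0,0,0],[1,0.067,0.103,0,0,0,0]]])

```text
clock: 32.5
position: [0.5549, 0.0781, 0.1944]
tool_rot: [-3.139, -0.001, 1.691]
force: [-1.2, -0.2, 0.2]
grip_width: 0.0857
finger_force: 0.0
```

```bash
cat >> h.py <<'E'
def locate(img,P,x0,y0,zb,r=.025,n=11):
    """fit the amber silhouette of a standing bottle (underside at zb) near x0,y0"""
    h=cv2.cvtColor(img,cv2.COLOR_RGB2HSV); m=cv2.inRange(h,(0,120,25),(16,255,255))
    f=200/np.tan(np.radians(P["vertical_fov"]/2)); t=np.linspace(0,2*np.pi,24); best=[]
    K=np.array([[f,0,P["cx"]],[0,f,P["cy"]],[0,0,1]])
    def sil(x,y,z0,z1,ra,rb):
        X=np.array([[x+q*np.cos(a),y+q*np.sin(a),z] for z,q in((z0,ra),(z1,rb)) for a in t])
        p=cv2.projectPoints(X,cv2.Rodrigues(P["R"])[0],P["t"],K,None)[0]
        o=np.zeros(m.shape,np.uint8); cv2.fillConvexPoly(o,cv2.convexHull(p.astype(np.float32)).astype(int),255); return o
    for dx in np.linspace(-r,r,n):
        for dy in np.linspace(-r,r,n):
            x,y=x0+dx,y0+dy
            o=sil(x,y,zb,zb+.062,.021,.021)|sil(x,y,zb+.062,zb+.07,.021,.013); o[sil(x,y,zb+.07,zb+.091,.013,.013)>0]=0
            near=cv2.dilate(o,np.ones((41,41),np.uint8)); i=((o&m)>0).sum(); u=((o|(m&near))>0).sum(); best.append((i/u,x,y))
    return max(best)
E
python3 - <<'E'
from h import *
P,f=snap("wrist","wrist10"); r=locate(f,P,.553,.076,.02); print(r); r=locate(f,P,r[1],r[2],.02,.005); print(r)
need(r[1],r[2],.0505)
E
```

```text
(np.float64(0.887308533916849), np.float64(0.558), np.float64(0.071))
(np.float64(0.9036873968079252), np.float64(0.557), np.float64(0.071))
pos [0.554  0.0768 0.1945] tool delta mm [ -6.192    2.6682 144.0119] yaw 1.6903288059706694
```

>>> move_arm(moves=[[[1,-0.005,0.003,0.04,0,0,0],[1,-0.005,0.003,0.08,0,0,0],[1,-0.005,0.003,0.12,0,0,0],[1,-0.005,0.003,0.144,0,0,0],[1,-0.005,0.003,0.144,0,0,0]]])

```text
clock: 33.05
position: [0.5553, 0.0702, 0.049]
tool_rot: [-3.135, 0.0, 1.689]
force: [-0.6, 0.1, 0.4]
grip_width: 0.086
finger_force: 0.0
```

>>> move_arm(moves=[[[0,0,0,0,0,0,0],[0,0,0,0,0,0,0],[0,0,0,0,0,0,0],[0,0,0,0,0,0,0],[0,0,0,0,0,0,0]]], force=25)

```text
clock: 33.55
position: [0.5588, 0.0712, 0.0537]
tool_rot: [3.14, 0.0, 1.688]
force: [-1.6, -0.8, 10.2]
grip_width: 0.0413
finger_force: 26.4
```

>>> move_arm(moves=[[[0,0,0,-0.01,0,0,0],[0,0,0,-0.03,0,0,0],[0,0,0,-0.06,0,0,0],[0,0,0,-0.09,0,0,0],[0,0,0,-0.11,0,0,0]]])

```text
clock: 34.05
position: [0.5586, 0.0715, 0.1653]
tool_rot: [3.139, -0.0, 1.689]
force: [0.3, 0.1, -2.4]
grip_width: 0.0412
finger_force: 25.9
```

Run:
```python
from h import *
s=bot.observe(); print(s["grip_width"],s["finger_force"],s["force"])
a=np.radians(-9.4); ax=np.array([np.cos(a),np.sin(a)]); c=np.array([.4681,.3598])
for d in (.05,-.05): print(c+d*ax); need(*(c+d*ax),.155)
```

```text
0.041179732638144215 25.94675838947296 [ 0.2523  0.1045 -2.4189]
[0.5174 0.3516]
pos [0.5586 0.0715 0.1653] tool delta mm [283.0199  -7.9759  10.3147] yaw 1.6887904647734961
[0.4188 0.368 ]
pos [0.5586 0.0715 0.1653] tool delta mm [ 310.8529 -104.0242   10.0925] yaw 1.6887904647734961
```

>>> move_arm(moves=[[[0,0.03,-0.001,0,0,0,0],[0,0.07,-0.002,0,0,0,0],[0,0.115,-0.003,0,0,0,0],[0,0.16,-0.004,0,0,0,0],[0,0.2,-0.006,0,0,0,0]]])

```text
clock: 34.55
position: [0.5282, 0.2714, 0.1635]
tool_rot: [3.141, -0.001, 1.689]
force: [0.3, 0.2, -1.5]
grip_width: 0.0412
finger_force: 26.0
```

>>> move_arm(moves=[[[0,0.04,-0.001,0,0,0,0],[0,0.07,-0.002,0,0,0,0],[0,0.083,-0.002,0,0,0,0],[0,0.083,-0.002,0,0,0,0],[0,0.083,-0.002,0,0,0,0]]])

```text
clock: 35.05
position: [0.5174, 0.3502, 0.1626]
tool_rot: [3.141, 0.001, 1.688]
force: [0.3, 0.6, -2.1]
grip_width: 0.0413
finger_force: 26.0
```

Run:
```python
from h import *
s=bot.observe(); print(s["grip_width"],s["force"],s["qpos"])
need(.5174,.3516,.039)
```

```text
0.04127722554288487 [ 0.26    0.6072 -2.1236] [-0.3202  0.6504 -0.5608  1.6429  0.4031  0.9662 -0.9044]
pos [0.5174 0.3502 0.1626] tool delta mm [  1.4446   0.1198 123.6146] yaw 1.6879656488689319
```

>>> move_arm(moves=[[[0,0.001,0,0.04,0,0,0],[0,0.001,0,0.08,0,0,0],[0,0.001,0,0.105,0,0,0],[0,0.001,0,0.116,0,0,0],[0,0.001,0,0.12,0,0,0]]])

```text
clock: 35.55
position: [0.5172, 0.3512, 0.0419]
tool_rot: [-3.141, 0.001, 1.687]
force: [0.9, -1.0, -0.9]
grip_width: 0.041
finger_force: 26.0
```

>>> move_arm(moves=[[[0,0,0,0.001,0,0,0],[0,0,0,0.002,0,0,0],[0,0,0,0.003,0,0,0],[0,0,0,0.003,0,0,0]]])

```text
clock: 35.95
position: [0.5171, 0.3525, 0.0399]
tool_rot: [3.141, -0.0, 1.689]
force: [0.6, 0.0, -2.1]
grip_width: 0.0411
finger_force: 26.0
```

>>> move_arm(moves=[[[0,0,0,0.001,0,0,0],[0,0,0,0.0015,0,0,0],[0,0,0,0.0015,0,0,0],[0,0,0,0.0015,0,0,0]]])

```text
clock: 36.35
position: [0.5171, 0.3527, 0.0387]
tool_rot: [3.141, -0.0, 1.689]
force: [-3.5, -1.4, 10.9]
grip_width: 0.041
finger_force: 27.0
```

>>> move_arm(moves=[[[1,0,0,0,0,0,0],[1,0,0,0,0,0,0],[1,0,0,0,0,0,0],[1,0,0,0,0,0,0],[1,0,0,0,0,0,0]]])

```text
clock: 36.85
position: [0.5168, 0.3524, 0.0377]
tool_rot: [-3.141, 0.0, 1.689]
force: [0.3, -0.7, -0.1]
grip_width: 0.0857
finger_force: 0.0
```

>>> move_arm(moves=[[[1,0,0,-0.03,0,0,0],[1,0,0,-0.07,0,0,0],[1,0,0,-0.11,0,0,0],[1,0,0,-0.15,0,0,0],[1,0,0,-0.155,0,0,0]]])

```text
clock: 37.35
position: [0.5182, 0.3537, 0.1976]
tool_rot: [3.136, -0.003, 1.688]
force: [-0.3, -0.9, -0.4]
grip_width: 0.0856
finger_force: 0.0
```

Run:
```python
from h import *
P,f=snap("wrist","wrist11"); r=locate(f,P,.5174,.352,.005,.02); print(r)
need(.5715,-.053,.196)
```

```text
(np.float64(0.8404322949777495), np.float64(0.5174), np.float64(0.352))
pos [0.5179 0.3532 0.1959] tool delta mm [-409.7013    5.6361   -0.8799] yaw 1.6883419314442003
```

The first bottle is upright in the tray (silhouette fit 0.84). Next is the second.

>>> move_arm(moves=[[[1,-0.045,0.001,0,0,0,0],[1,-0.09,0.001,0,0,0,0],[1,-0.135,0.002,0,0,0,0],[1,-0.18,0.003,0,0,0,0],[1,-0.225,0.003,0,0,0,0]]])

```text
clock: 37.9
position: [0.5459, 0.1273, 0.1917]
tool_rot: [-3.14, 0.0, 1.689]
force: [0.4, -0.6, -0.1]
grip_width: 0.0853
finger_force: 0.0
```

>>> move_arm(moves=[[[1,-0.045,0.001,0,0,0,0],[1,-0.09,0.001,0,0,0,0],[1,-0.135,0.002,0,0,0,0],[1,-0.17,0.003,0,0,0,0],[1,-0.185,0.003,0,0,0,0]]])

```text
clock: 38.4
position: [0.5706, -0.0581, 0.1914]
tool_rot: [-3.14, 0.001, 1.685]
force: [-0.1, -0.2, 0.1]
grip_width: 0.0854
finger_force: 0.0
```

>>> move_arm(moves=[[[1,0,0,0,0,0,0],[1,0,0,0,0,0,0]]])

```text
clock: 38.6
position: [0.5707, -0.053, 0.1922]
tool_rot: [-3.141, -0.001, 1.689]
force: [-0.1, 0.0, 0.4]
grip_width: 0.0851
finger_force: 0.0
```

Run:
```python
from h import *
P,f=snap("wrist","wrist12"); r=locate(f,P,.571,-.055,.02); r=locate(f,P,r[1],r[2],.02,.005); print(r)
need(r[1],r[2],.0505)
```

```text
(np.float64(0.9091891891891892), np.float64(0.573), np.float64(-0.061))
pos [ 0.5708 -0.0525  0.1924] tool delta mm [ -8.7991   1.3066 141.8513] yaw 1.690191153502517
```

>>> move_arm(moves=[[[1,-0.007,0.002,0.04,0,0,0],[1,-0.007,0.002,0.08,0,0,0],[1,-0.007,0.002,0.12,0,0,0],[1,-0.007,0.002,0.142,0,0,0],[1,-0.007,0.002,0.142,0,0,0]]])

```text
clock: 39.15
position: [0.572, -0.0588, 0.0481]
tool_rot: [-3.137, -0.002, 1.691]
force: [-0.9, -0.2, 0.4]
grip_width: 0.0855
finger_force: 0.0
```

>>> move_arm(moves=[[[0,0,0,0,0,0,0],[0,0,0,0,0,0,0],[0,0,0,0,0,0,0],[0,0,0,0,0,0,0],[0,0,0,0,0,0,0]]], force=25)

```text
clock: 39.65
position: [0.5746, -0.0607, 0.0522]
tool_rot: [3.14, 0.0, 1.689]
force: [-3.4, 0.5, 10.8]
grip_width: 0.0416
finger_force: 25.5
```

>>> move_arm(moves=[[[0,0,0,-0.01,0,0,0],[0,0,0,-0.03,0,0,0],[0,0,0,-0.06,0,0,0],[0,0,0,-0.1,0,0,0],[0,0,0,-0.13,0,0,0]]])

```text
clock: 40.15
position: [0.5741, -0.0606, 0.1839]
tool_rot: [3.14, 0.0, 1.689]
force: [0.7, 0.3, -2.8]
grip_width: 0.0411
finger_force: 26.1
```

Run:
```python
from h import *
s=bot.observe(); print(s["grip_width"],s["finger_force"],s["force"])
need(.419,.368,.18)
```

```text
0.041132411484208195 26.103572845458984 [ 0.7182  0.2571 -2.8148]
pos [ 0.5741 -0.0606  0.1839] tool delta mm [ 443.92   -103.5055    3.6235] yaw 1.6888317170870883
```

>>> move_arm(moves=[[[0,0.03,-0.007,0,0,0,0],[0,0.07,-0.016,0,0,0,0],[0,0.115,-0.027,0,0,0,0],[0,0.16,-0.037,0,0,0,0],[0,0.205,-0.048,0,0,0,0]]])

```text
clock: 40.65
position: [0.5013, 0.1386, 0.1819]
tool_rot: [3.14, 0.0, 1.688]
force: [0.8, 0.7, -2.3]
grip_width: 0.0412
finger_force: 26.1
```

>>> move_arm(moves=[[[0,0.045,-0.01,0,0,0,0],[0,0.09,-0.021,0,0,0,0],[0,0.135,-0.031,0,0,0,0],[0,0.18,-0.042,0,0,0,0],[0,0.215,-0.05,0,0,0,0]]])

```text
clock: 41.15
position: [0.4257, 0.3474, 0.182]
tool_rot: [3.141, -0.001, 1.69]
force: [0.9, -0.6, -0.8]
grip_width: 0.0412
finger_force: 26.1
```

>>> move_arm(moves=[[[0,0.024,-0.005,0,0,0,0],[0,0.024,-0.005,0,0,0,0],[0,0.024,-0.005,0,0,0,0]]])

```text
clock: 41.45
position: [0.4192, 0.3681, 0.1814]
tool_rot: [3.141, 0.0, 1.69]
force: [0.5, -1.3, -2.0]
grip_width: 0.0418
finger_force: 26.1
```

Run:
```python
from h import *
s=bot.observe(); print(s["grip_width"],s["finger_force"],s["force"])
need(.419,.368,.0372)
```

```text
0.04176409539168862 26.114012002944946 [ 0.5454 -1.3239 -2.0225]
pos [0.4192 0.3681 0.1814] tool delta mm [ -0.0888  -0.2544 144.1985] yaw 1.6895178776237327
```

>>> move_arm(moves=[[[0,0,0,0.04,0,0,0],[0,0,0,0.08,0,0,0],[0,0,0,0.12,0,0,0],[0,0,0,0.136,0,0,0],[0,0,0,0.141,0,0,0]]])

```text
clock: 41.95
position: [0.4194, 0.367, 0.039]
tool_rot: [-3.14, 0.001, 1.688]
force: [0.4, -0.9, -1.5]
grip_width: 0.0414
finger_force: 26.0
```

>>> move_arm(moves=[[[0,0,0,0.001,0,0,0],[0,0,0,0.002,0,0,0],[0,0,0,0.003,0,0,0],[0,0,0,0.003,0,0,0]]])

```text
clock: 42.35
position: [0.4198, 0.3683, 0.0376]
tool_rot: [3.14, -0.001, 1.688]
force: [0.5, -0.9, -1.5]
grip_width: 0.0415
finger_force: 26.0
```

>>> move_arm(moves=[[[0,0,0,0.001,0,0,0],[0,0,0,0.0015,0,0,0],[0,0,0,0.0015,0,0,0],[0,0,0,0.0015,0,0,0]]])

```text
clock: 42.75
position: [0.4196, 0.3685, 0.037]
tool_rot: [3.14, -0.0, 1.689]
force: [-7.7, -6.6, 30.3]
grip_width: 0.0415
finger_force: 29.1
```

>>> move_arm(moves=[[[1,0,0,0,0,0,0],[1,0,0,0,0,0,0],[1,0,0,0,0,0,0],[1,0,0,0,0,0,0],[1,0,0,0,0,0,0]]])

```text
clock: 43.25
position: [0.4194, 0.368, 0.0353]
tool_rot: [-3.141, 0.0, 1.689]
force: [-0.5, 0.3, -0.6]
grip_width: 0.0854
finger_force: 0.0
```

>>> move_arm(moves=[[[1,0,0,-0.03,0,0,0],[1,0,0,-0.07,0,0,0],[1,0,0,-0.11,0,0,0],[1,0,0,-0.15,0,0,0],[1,0,0,-0.18,0,0,0]]])

```text
clock: 43.75
position: [0.4194, 0.3683, 0.2177]
tool_rot: [3.14, -0.001, 1.689]
force: [0.0, -0.3, -0.2]
grip_width: 0.0854
finger_force: 0.0
```

>>> move_arm(moves=[[[1,-0.04,0,0,0,0,0],[1,-0.08,0,0,0,0,0],[1,-0.12,0,0,0,0,0],[1,-0.16,0,0,0,0,0],[1,-0.2,0,0,0,0,0]]])

```text
clock: 44.25
position: [0.4428, 0.1679, 0.2154]
tool_rot: [3.141, 0.0, 1.689]
force: [1.1, -0.1, 1.1]
grip_width: 0.0854
finger_force: 0.0
```

>>> move_arm(moves=[[[1,-0.04,0,0,0,0,0],[1,-0.08,0,0,0,0,0],[1,-0.12,0,0,0,0,0],[1,-0.12,0,0,0,0,0]]])

```text
clock: 44.65
position: [0.4572, 0.0452, 0.2151]
tool_rot: [-3.141, 0.002, 1.682]
force: [0.3, 1.0, -0.9]
grip_width: 0.0856
finger_force: 0.0
```

Run:
```python
from h import *
snap("scene","s13"); snap("top","t13"); 
a=cv2.imread("pics/s13.png")[120:320]; t=cv2.imread("pics/t13.png")[120:260,180:440]
cv2.imwrite("pics/m13.png",np.vstack([a,cv2.resize(t,(640,345))]))
P=bot.camera_params("top"); f=bot.grab_frame("top")
for x,y in((.5174,.352),(.42,.368)): print(locate(f,P,x,y,.005,.015))
```

```text
(np.float64(0.37857142857142856), np.float64(0.5204), np.float64(0.361))
(np.float64(0.3673469387755102), np.float64(0.417), np.float64(0.38))
```

View pics/m13.png

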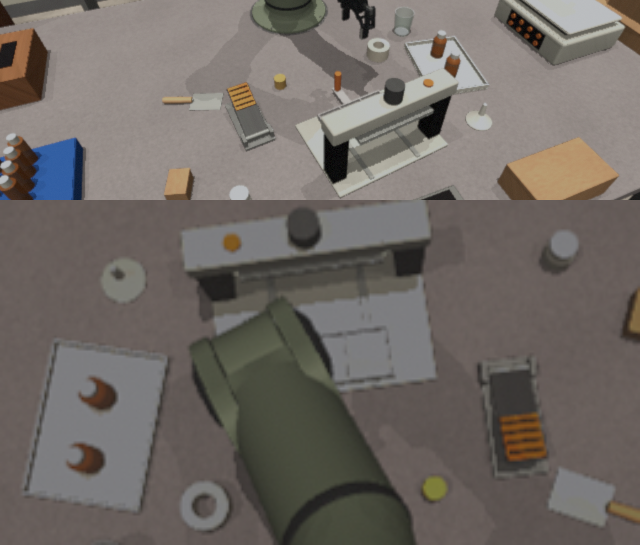

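Both bottles stand upright in the tray, at about (98,392) and (85,458) in the lower image. The carriage is out, the pedal is up, and the other items look where they were.

```bash
python3 -c "
from workcell import bot
print(bot.job_done())"
```

```text
the job is handed in; nothing more can be done
None
```

I handed the job in at about 45 s without a verdict shown: the two bottles found stand upright in the tray with no red showing under their caps, the carriage is fully out and the pedal is up.

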